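# Stop the test stage, load a heat sink, release the stop

## Robot

A 6-joint arm with a two-finger parallel gripper is mounted at the origin on a cart in front of the work surface, level with it; the furniture and walls round the work are solid. World frame = base frame: x ahead of the robot, y to its left, z up, the work surface at z = 0. Lengths are in m, angles in rad, forces in N, time in s.
With the tool pointing down it reaches from about 0.35 to 0.775 m from the base axis. Payload 5.5 kg.
Tool frame: the origin (TCP) lies midway between the tips of the shut fingers; the grasp point (between the pads) lies 19 mm behind it; z points along the fingers, y is the line along which they close (so a half turn about z gives the same grasp; the last joint's range is limited). The gripper opens to 85 mm and grips with 20 to 120 N. Pads are 22 mm wide; open, the fingers measure 114 mm over their backs; the gripper's body (76 mm by 85 mm) begins 54 mm behind the grasp point. The pads swing forward as they close: fully open they stand 13 mm farther back than shut.
Start: joints at [-1.374, 0.313, 0.046, 1.304, 0, 1.431], TCP at [0.19, -0.543, 0.231] pointing down, gripper open.
Joint ranges: [-2.76, 2.76], [-0.86, 1.69], [-1.03, 1.26], [-2.2, 2.34], [-1.47, 1.5], [-3.14, 3.14]. Speed limits (rad/s): [2.57, 2.57, 3.14, 3.14, 3.14, 3.14].

## Interface

Orientations are given as a unit quaternion [w, x, y, z].
In Python, from workcell import get_state, read_camera, camera_info, hand_in, recognise gives the robot as it stands.
- The arm moves only by the tool arm_command, never from a script. Its argument "moves" is one flat list of numbers, 7 for each row, row after row: the opening, from -1 (shut) to 1 (fully open), then the shift along the tool's x, y, z in mm, then the turn, a rotation vector about the tool's x, y, z in rad. A call has 1 to 8 rows; each row shifts and turns the commanded pose from where the row before left it, along the tool's axes as they then stand; what a row does not reach is not made up. A row lasts 1/8 s, in which the tool goes at most 62.5 mm and 10.7 degrees, less where a joint would pass 70% of its speed; a pose out of reach is approached as far as the arm can. A call with a gripper value outside its range is refused whole. The fingers move at their own pace and stop on an object; "newtons" is the grip in N (left out, the last holds). Time passes only in rows, so rows that do not move let the fingers close. It gives the time, the measured TCP pose, the force, the opening and the grip force at its end, in the units of the state.
- get_state(): the state, without advancing time (a new reading comes with each control period).
- read_camera(name): name is "scene" or "top" or "wrist"; returns (picture, depth): 480x640x3 uint8, blue, green, red; 480x640 float32, m along the optical axis (not along the pixel's ray), 0 where there is no reading.
- camera_info(name): a dict with "fovy" (degrees; the focal length in pixels is half the picture's height over the tangent of half this angle, whatever the lens; pixels are square), "cx", "cy" (the principal point, pixels), "eye" and "orientation" of the camera in the world; the wrist camera has in their place "tool_from_camera" (4x4, takes a point from camera to tool coordinates, whose origin is the TCP and whose axes are the flange's). Camera axes: x right, y down, z forward; pixel columns grow to the right and rows downward; lengths in m; the calibration is good to about 2 mm. A picture is of the moment at which its call begins: read the wrist's pose just before it. camera_info takes no time and is no camera call.
- hand_in(): hands the job in; it is judged then, once.
Trained networks look in the newest picture that a camera, given by its name, has taken for a name from the list of things; names that differ only in an ending like _2 or _b are one class to them, and where a whole thing is asked for, a point or a joint stands for the part that bears it (a point fixed in the world has none). Each returns a list of dicts, best first, with "confidence" (0 to 1); they miss things now and then, are a little off and sometimes report something else, mostly with a low value. They report only what shows in the picture. A call takes as long as a camera call. They do not tell look-alikes from the thing itself.
- recognise(camera, label): "point" ([column, row] in pixels, amid what is visible of it).
The state is a dict: "clock": time; "joint_pos": joint angles; "qvel": joint speeds; "tau": joint torques, N m; "tcp_pos": TCP position; "orientation": TCP orientation; "wrist_force": force on the tool from outside, world axes, zero at the start; "ft_torque": the same for the moment, N m; "finger_gap": finger opening in m; "grip_force": force on a finger pad.
Only numpy, scipy, OpenCV 4.12 (cv2) and the standard library are available. Lean on these libraries where they do the work, as an engineer would, in place of code of your own. Each camera call takes 0.05 s, during which the arm holds its last target. There are 200 camera calls.

## Task

Load the test stage safely: first push the mushroom stop button down until it stays latched, then lower the finned heat sink, without dropping it, flat onto the middle of the stage plate, between the two stop bars and inside the engraved lines, with its longer side running from bar to bar. Only when the heat sink stands there released, twist the button's head clockwise until it unlatches, and let it spring fully up again. Do not push the transformer, the solder spool or the tape roll out of their places.

Things in the scene. Friction and masses are not known exactly. Their poses are not given: they have to be found in the camera images.
- stop_box: Stop station: fixed grey box, 76 x 76 mm, 52 mm high, with one black mushroom button on top in the middle (steel collar below it to 59 mm above the bench). Origin at the centre of its underside on the bench, z up.
- stop_top (a point): Centre of the top of the black mushroom head (nearly flat, ribbed rim, three white turn arrows); z up. The head is 40 mm in diameter; its straight rim lies 3.5 to 13.5 mm below this point, its underside 15.5 mm below. Up, the point is 82.5 mm above the bench (underside 15 mm over the box); latched down, 74.5 mm.
- stop_press (a joint): How far the mushroom button is pressed straight down: 0 = up, 0.008 m = fully down. It needs about 4.5 N at first, snaps past the middle of its travel, and then stays latched down near 0.008 until its head is twisted.
- stop_twist (a joint): Turn of the mushroom head about its vertical axis, clockwise from above: 0 = rest, 1.0 rad = end stop. Spring-returned (0.05 Nm at 0, 0.15 Nm at 1.0). With the button latched, a turn beyond about 0.4 rad frees it (0.8 rad is sure): it springs up, and the head turns slowly back to 0 when let go.
- stage_center (a point): Centre of the top face of the stage: fixed aluminium plate, 120 (x) x 130 (y) mm, 10 mm thick, on the bench; z up. Two dark steel stop bars, 40 (x) x 10 (y) mm, 9 mm above the plate, stand at y = +-32 mm: 54 mm is free between them. Engraved lines along y at x = +-20.5 mm and a cross at the centre; the +x and -x sides are open for the fingers.
- heat_sink: Bare aluminium heat sink, 40 mm (its x) x 46 mm (its y, the longer side) and 24 mm high, 60 g: a 4 mm base plate with upright fins that run along its x. Origin at the centre of its underside, z up, fins on top. It can be gripped across its 40 mm (on the fin ends, x faces).
- transformer: Bystander: loose small mains transformer, 44 x 54 x 43 mm; origin at the centre of its underside.
- solder_spool: Bystander: loose upright spool with black flanges, 55 mm in diameter, 50 mm high; origin at the centre of its underside.
- tape_roll: Bystander: loose roll of tape lying flat, 62 mm in diameter, 19 mm high; origin at the centre of its underside.
Things that resemble listed ones, but are neither listed nor needed, are in the scene too. What is shaped like the heat_sink but brown is not meant.

How it is judged:
By the outcome, as a careful person would: the job done as asked, in the order asked, and still so for the second after the job is handed in, with the robot touching nothing.
It also fails if it takes over 64 s, if anything falls off the work surface, if the arm or the gripper's body presses on something with over 40 N, if the wrist force passes 120 N, or if a joint passes its speed limit or range.

## Working session

There is one attempt and no reset: what is moved stays moved. The work goes in short steps, Python scripts to look and compute and a tool call to move; the robot and the scene stay as the last step left them, time stands still between calls to the robot, and variables do not carry over. Pictures are saved under pics/ and viewed, at most 10 in all, crops included, and the job is handed in when it is done.

Besides the shell and the picture viewer there is one more tool, called by a JSON object that holds its "fn" and its "kwargs", one argument or row to a line. arm_command: Moves the arm, as the interface text tells. Its arguments: {"type":"object","properties":{"moves":{"type":"array"},"newtons":{"type":"number"}},"required":["moves"]}

```bash
ls; mkdir -p pics
cat > h.py <<'E'
import numpy as np, cv2
from workcell import *
from scipy.spatial.transform import Rotation as R
def q2R(q): return R.from_quat([q[1],q[2],q[3],q[0]]).as_matrix()
def cam(name,s=None):
    i=camera_info(name); f=240/np.tan(np.radians(i['fovy'])/2)
    if name=='wrist':
        s=s or get_state(); T=np.eye(4);T[:3,:3]=q2R(s['orientation']);T[:3,3]=s['tcp_pos']
        M=T@np.array(i['tool_from_camera'])
    else:
        M=np.eye(4);o=np.array(i['orientation']);M[:3,:3]=q2R(o) if o.size==4 else o;M[:3,3]=i['eye']
    return f,i['cx'],i['cy'],M
def cloud(name,d,s=None):
    f,cx,cy,M=cam(name,s); v,u=np.mgrid[:480,:640]
    P=np.stack([(u-cx)/f*d,(v-cy)/f*d,d],-1)@M[:3,:3].T+M[:3,3]
    P[d==0]=np.nan; return P
E
python3 - <<'E'
from h import *
for n in ['scene','top']:
    print(camera_info(n))
    im,d=read_camera(n); cv2.imwrite(f'pics/{n}0.png',im); np.save(f'{n}0.npy',d); P=cloud(n,d)
    for l in ['stop_box','stop_top','heat_sink','transformer','solder_spool','tape_roll']:
        for r in recognise(n,l)[:4]:
            c,w=map(int,r['point']); print(n,l,round(r['confidence'],2),c,w,np.round(P[w,c],3))
print(get_state())
print(camera_info('wrist'))
E
```

```text
pics
{'fovy': 47.017369953544126, 'cx': 311.8412974345453, 'cy': 239.19053388456314, 'eye': array([-0.08932505,  0.79715066,  0.72776793]), 'orientation': array([ 0.16874891, -0.30820192,  0.82393946, -0.44458874])}
scene stop_box 0.75 254 335 [0.465 0.322 0.053]
scene stop_top 0.66 255 314 [0.476 0.306 0.085]
scene heat_sink 0.95 325 273 [0.518 0.064 0.018]
scene heat_sink 0.89 305 297 [0.491 0.158 0.024]
scene heat_sink 0.78 350 252 [ 0.518 -0.024  0.027]
scene transformer 0.58 292 248 [0.618 0.059 0.036]
scene transformer 0.36 253 335 [0.466 0.324 0.054]
scene transformer 0.2 252 313 [0.484 0.306 0.083]
scene solder_spool 0.84 265 269 [0.599 0.163 0.044]
scene solder_spool 0.74 252 312 [0.486 0.304 0.082]
scene tape_roll 0.89 355 199 [ 0.679 -0.254  0.007]
{'fovy': 42.486928988830186, 'cx': 319.9951599798324, 'cy': 242.37927759819073, 'eye': array([0.39689175, 0.05114718, 1.37001524]), 'orientation': array([-0.0503545 ,  0.70729353, -0.70364187,  0.04569918])}
top stop_top 0.77 203 284 [0.484 0.304 0.082]
top heat_sink 0.83 281 277 [0.505 0.146 0.016]
top heat_sink 0.79 325 271 [0
[... 832 characters left out ...]
n': array([ 4.91168881e-05,  9.85853196e-01,  1.67611076e-01, -4.01424485e-06]), 'wrist_force': array([ 0.00952935,  0.65823377, -0.39463403]), 'ft_torque': array([ 0.01124801, -0.00120138, -0.01147041]), 'grip_force': 0.0, 'finger_gap': 0.08507264643546703}
{'fovy': 63.09551700014499, 'cx': 320.41729741378947, 'cy': 240.63986498087226, 'tool_from_camera': array([[ 5.30987603e-04, -9.59793019e-01, -2.80708174e-01,
         7.17536867e-02],
       [ 9.99999611e-01,  7.07386859e-04, -5.27086801e-04,
        -7.14122739e-04],
       [ 7.04463506e-04, -2.80707784e-01,  9.59793021e-01,
        -1.42075096e-01],
       [ 0.00000000e+00,  0.00000000e+00,  0.00000000e+00,
         1.00000000e+00]])}
```

Run:
```python
import cv2
a=cv2.imread('pics/top0.png')[170:350,160:480]; cv2.imwrite('pics/topc.png',cv2.resize(a,None,fx=2.5,fy=2.5,interpolation=cv2.INTER_CUBIC))
```

```text
(no output)
```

View pics/topc.png

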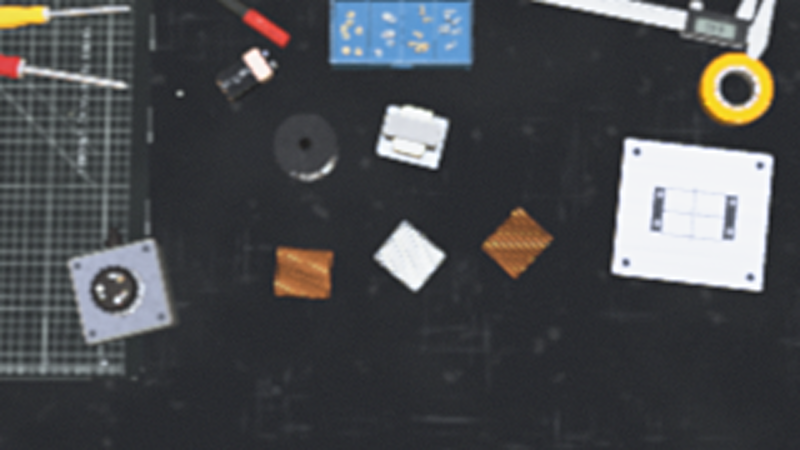

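View pics/scene0.png

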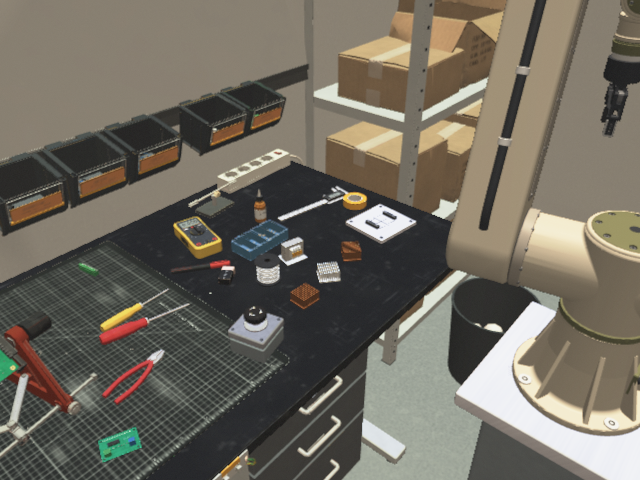

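The top picture has three heat-sink shapes: brown at (281,277), brown at (365,266) and bare silver at (324,272). I choose the silver one, at about (0.52, 0.05). The stop button is at (206,286) and the stage at (438,255). I'll move to the stage first to look with the wrist camera.

{"fn": "arm_command", "kwargs": {
  "moves": [1,0,0,0,0,0,-0.176,1,0,0,0,0,0,-0.176,1,0,0,0,0,0,-0.176,1,0,0,0,0,0,-0.176,1,0,0,0,0,0,-0.176,1,0,0,0,0,0,-0.176,1,0,0,0,0,0,-0.178,1,42,41,0,0,0,0]
}}

```text
clock: 1.7
tcp_pos: [0.2297, -0.5028, 0.2308]
orientation: [0.0, 0.708, 0.706, -0.001]
wrist_force: [1.5, 0.0, -0.1]
finger_gap: 0.0852
grip_force: 0.0
```

{"fn": "arm_command", "kwargs": {
  "moves": [1,42,41,0,0,0,0,1,42,41,0,0,0,0,1,42,41,0,0,0,0,1,42,41,0,0,0,0,1,42,41,0,0,0,0,1,42,41,0,0,0,0,1,42,40,0,0,0,0,1,42,40,0,0,0,0]
}}

```text
clock: 2.7
tcp_pos: [0.5583, -0.1632, 0.2315]
orientation: [0.0, 0.707, 0.707, 0.0]
wrist_force: [0.1, -0.3, 1.2]
finger_gap: 0.0854
grip_force: 0.0
```

{"fn": "arm_command", "kwargs": {
  "moves": [1,0,0,0,0,0,0,1,0,0,0,0,0,0]
}}

```text
clock: 2.95
tcp_pos: [0.5568, -0.1646, 0.2311]
orientation: [-0.0, 0.707, 0.707, -0.0]
wrist_force: [-0.2, -0.3, 0.3]
finger_gap: 0.0851
grip_force: 0.0
```

```bash
cat >> h.py <<'E'
def snap(tag):
    s=get_state(); im,d=read_camera('wrist'); cv2.imwrite(f'pics/{tag}.png',im); np.savez(f'{tag}.npz',d=d,P=cloud('wrist',d,s)); 
    print(tag,s['clock'],np.round(s['tcp_pos'],4),np.round(R.from_matrix(q2R(s['orientation'])).as_matrix()[:,0],3))
    return im,d,np.load(f'{tag}.npz')['P']
def rect(P,m,name=''):
    pts=P[m&np.isfinite(P[...,0])]; r=cv2.minAreaRect(pts[:,:2].astype(np.float32)*1000)
    print(name,len(pts),np.round(r[0],1),np.round(r[1],1),round(r[2],2),'z',np.round(np.median(pts[:,2]),4)); return r
E
python3 - <<'E'
from h import *
im,d,P=snap('stage')
z=P[...,2]; print(np.nanpercentile(z,[1,10,50,90,99]))
def big(m):
    n,l,st,_=cv2.connectedComponentsWithStats(cv2.morphologyEx(m.astype(np.uint8),cv2.MORPH_OPEN,np.ones((3,3)))); return l==1+np.argmax(st[1:,4])
top=big((z>0.006)&(z<.0145)&(im.min(2)>120)); rect(P,top,'plate')
bars=((z>0.0155)&(z<.024)).astype(np.uint8); n,l,st,c=cv2.connectedComponentsWithStats(bars)
for i in range(1,n):
    if st[i,4]>100: rect(P,l==i,f'bar {st[i]}')
E
```

```text
stage 2.95 [ 0.5568 -0.1646  0.2311] [-0.001  1.    -0.   ]
[-7.62872720e-01 -6.62174972e-01 -4.29821461e-04  3.00988361e-01
  3.21622955e-01]
plate 14677 [ 556.  -198.1] [130.  120.2] 83.63 z 0.0094
bar [482   0  84  11 286] 286 [718.8  -1.1] [ 6.5 63.9] 84.53 z 0.02
bar [598  15  20  38 245] 245 [791.9 -21. ] [13.4 28.6] 17.04 z 0.0198
bar [254  27  46  51 657] 657 [520.1 -33.1] [39.9 15.8] 46.73 z 0.0222
bar [270  42  34  40 137] 137 [528.2 -41. ] [39.7  2. ] 47.2 z 0.0223
bar [274  46  34  40 146] 146 [531.3 -44. ] [39.7  2.3] 47.26 z 0.0227
bar [279  50  33  40 126] 126 [534.9 -47. ] [39.1  2. ] 46.77 z 0.0228
bar [283  54  33  40 125] 125 [538.1 -49.9] [39.3  2.3] 46.44 z 0.0223
bar [286  58  34  39 123] 123 [541.4 -53.1] [39.3  2. ] 47.12 z 0.0228
bar [291  63  33  38 111] 111 [544.6 -56.2] [39.2  2. ] 47.23 z 0.0229
bar [302 202  44  16 470] 470 [ 559.5 -166.3] [10.3 40. ] 83.65 z 0.0185
bar [481 247  23  37 339] 339 [ 721.6 -221.1] [36.7 17.6] 84.66 z 0.0161
bar [ 403  251   64   60 2082] 2082 [ 668.1 -237.4] [61.5 60.9] 22.92 z 0.0182
bar [296 266  41  15 424] 424 [ 552.4 -229.7] [10.5 39.7] 83.7 z 0.0183
```

View pics/stage.png

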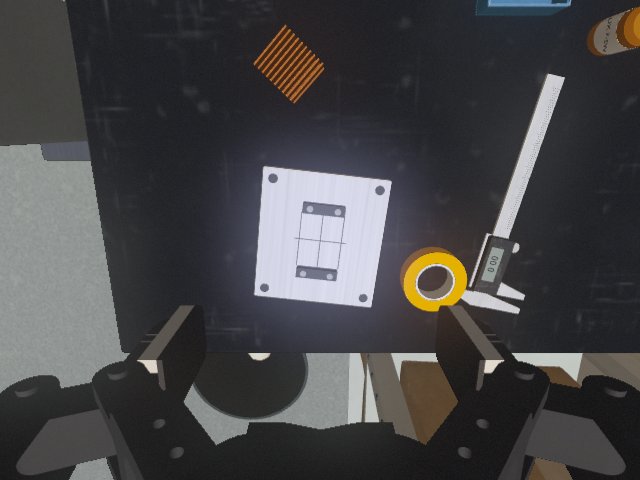

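The stage shows at (320,240) with bars at (323,210) and (316,273), and the tape roll at (434,280). Stage centre is (0.556, -0.198) and it is rotated by -6.4°. Next is a look at the heat sink.

{"fn": "arm_command", "kwargs": {
  "moves": [1,50,-8,0,0,0,0,1,50,-8,0,0,0,0,1,50,-8,0,0,0,0,1,50,-8,0,0,0,0,1,50,-8,0,0,0,0,1,0,0,0,0,0,0,1,0,0,0,0,0,0]
}}

```text
clock: 3.88
tcp_pos: [0.517, 0.084, 0.2315]
orientation: [0.0, 0.708, 0.707, -0.0]
wrist_force: [0.5, -0.4, 0.8]
finger_gap: 0.0853
grip_force: 0.0
```

Run:
```python
from h import *
im,d,P=snap('sink'); z=P[...,2]
m=((z>0.012)&(np.hypot(P[...,0]-.518,P[...,1]-.049)<.036)); rect(P,m,'sink')
near=(z>.012)&(z<.12)&(np.abs(P[...,0]-.518)<.13)&(np.abs(P[...,1]-.049)<.13)
n,l,st,c=cv2.connectedComponentsWithStats(cv2.dilate(near.astype(np.uint8),np.ones((5,5))))
for i in range(1,n):
    if st[i,4]>150: rect(P,(l==i)&near,f'{st[i]}')
v,u=np.where(m); a,b=int(np.median(u)),int(np.median(v))
cv2.imwrite('pics/sinkc.png',cv2.resize(im[b-90:b+90,a-120:a+120],None,fx=3,fy=3))
```

```text
sink 3.875 [0.517  0.084  0.2315] [ 0.001  1.    -0.001]
sink 1826 [517.4  53.6] [42.5 40.2] 50.68 z 0.0219
[ 397  105   76   74 4476] 3872 [610.5 144. ] [54.3 54.4] 31.91 z 0.0492
[ 277  108   53   58 2754] 1190 [501.9 147.3] [42.3 40. ] 86.33 z 0.0235
[ 289  207   65   66 2469] 1826 [517.4  53.6] [42.5 40.2] 50.68 z 0.0219
[ 408  213   58   66 2774] 2262 [624.7  51.2] [48.4 42. ] 76.33 z 0.0404
[ 303  300   62   60 2217] 1713 [530. -42.] [40.6 43. ] 47.27 z 0.0217
```

View pics/sinkc.png

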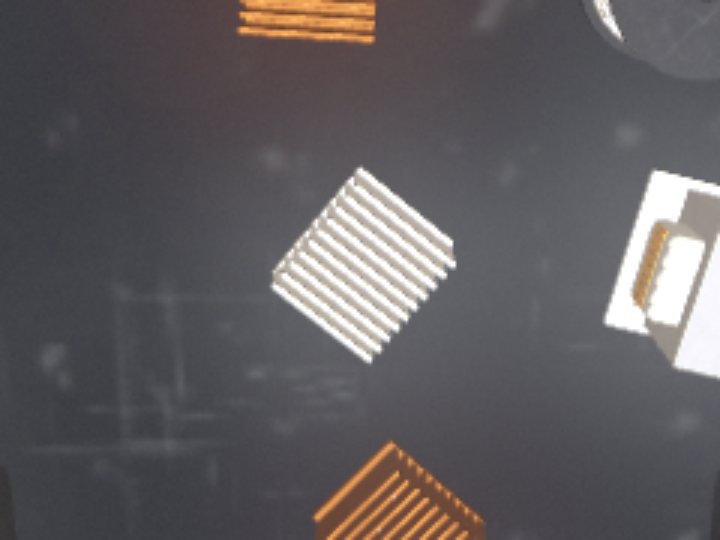

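The crop shows the silver sink with fins running upper left to lower right, centred at (365,265), and no brown. Its fin axis is at -39.3°, at about (0.517, 0.054). Next is the button.

{"fn": "arm_command", "kwargs": {
  "moves": [-1,50,-7,0,0,0,0,-1,50,-7,0,0,0,0,-1,50,-7,0,0,0,0,-1,48,-7,0,0,0,0,-1,48,-7,0,0,0,0,-1,0,0,0,0,0,0,-1,0,0,0,0,0,0,-1,0,0,0,0,0,0],
  "newtons": 40
}}

```text
clock: 4.92
tcp_pos: [0.4828, 0.3294, 0.2313]
orientation: [0.0, 0.708, 0.706, -0.0]
wrist_force: [-0.5, -0.5, -0.4]
finger_gap: 0.0001
grip_force: 0.0
```

Run:
```python
from h import *
P=np.load('sink.npz')['P']; z=P[...,2]; im=cv2.imread('pics/sink.png')
near=np.hypot(P[...,0]-.518,P[...,1]-.053)<.04
rect(P,near&(z>.003)&(z<.008),'base')
rect(P,near&(z>.003),'all'); rect(P,near&(z>.0215),'tops'); rect(P,near&(im.min(2)>120)&(z>.015),'bright')
im,d,P=snap('btn'); z=P[...,2]; print(get_state()['finger_gap'])
near=np.hypot(P[...,0]-.482,P[...,1]-.30)<.06
rect(P,near&(z>.048)&(z<.056),'box')
m=near&(z>.078)&(z<.09); rect(P,m,'head'); p=P[m]; print(cv2.minEnclosingCircle((p[:,:2]*1000).astype(np.float32)),np.nanpercentile(p[:,2],[5,50,95]))
v,u=np.where(m); a,b=int(np.median(u)),int(np.median(v)); print(a,b)
cv2.imwrite('pics/btnv.png',im)
```

```text
base 126 [514.7  67.5] [58.8 30. ] 9.37 z 0.0045
all 2091 [517.3  53.5] [45.7 40.2] 50.59 z 0.0207
tops 953 [517.4  53.5] [42.5 40.2] 50.63 z 0.0235
bright 1577 [517.4  53.6] [42.5 40.2] 50.68 z 0.0227
btn 4.925 [0.4828 0.3294 0.2313] [ 0.003  1.    -0.   ]
-0.0003034167768625278
box 4975 [482.7 301.3] [75.6 75.3] 14.34 z 0.0513
head 1809 [483.  301.5] [40.1 39.3] 73.09 z 0.0811
((482.4912109375, 301.0437927246094), 20.708656311035156) [0.07859344 0.08111952 0.08253324]
320 258
```

View pics/btn.png

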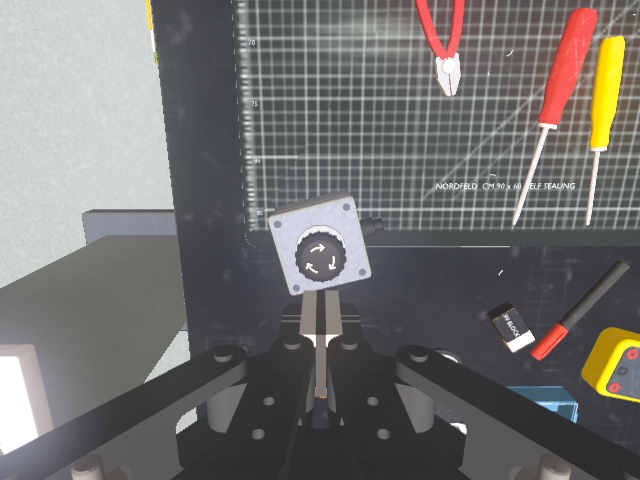

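The picture shows the button's head at (320,258) on its grey box; centre (0.4828, 0.3013). I'll come in above it and press.

{"fn": "arm_command", "kwargs": {
  "moves": [-1,-28,0,30,0,0,0,-1,0,0,50,0,0,0,-1,0,0,50,0,0,0,-1,0,0,13,0,0,0,-1,0,0,0,0,0,0,-1,0,0,0,0,0,0]
}}

```text
clock: 5.72
tcp_pos: [0.4837, 0.3038, 0.0905]
orientation: [0.001, 0.707, 0.707, 0.002]
wrist_force: [-0.2, 0.1, 0.2]
finger_gap: -0.0
grip_force: 0.0
```

{"fn": "arm_command", "kwargs": {
  "moves": [-1,0,0,4,0,0,0,-1,0,0,3,0,0,0,-1,0,0,3,0,0,0,-1,0,0,2,0,0,0,-1,0,0,2,0,0,0,-1,0,0,0,0,0,0]
}}

```text
clock: 6.48
tcp_pos: [0.4818, 0.3032, 0.0743]
orientation: [0.0, 0.707, 0.707, -0.0]
wrist_force: [-1.6, -0.5, 3.3]
finger_gap: 0.0001
grip_force: 2.1
```

{"fn": "arm_command", "kwargs": {
  "moves": [-1,0,0,1,0,0,0,-1,0,0,1,0,0,0,-1,0,0,0,0,0,0]
}}

```text
clock: 6.85
tcp_pos: [0.482, 0.3033, 0.0741]
orientation: [0.0, 0.707, 0.707, 0.0]
wrist_force: [-3.6, -2.3, 15.8]
finger_gap: -0.0001
grip_force: 7.9
```

Bottomed out. I'll back off and check that it latched.

{"fn": "arm_command", "kwargs": {
  "moves": [-1,0,0,-10,0,0,0,-1,0,0,-50,0,0,0,-1,0,0,-50,0,0,0,0.5,26,0,-48,0,0,0,0.5,0,0,0,0,0,0,0.5,0,0,0,0,0,0]
}}

```text
clock: 7.6
tcp_pos: [0.4816, 0.3291, 0.2294]
orientation: [-0.0, 0.707, 0.707, -0.001]
wrist_force: [-0.0, -0.9, -0.2]
finger_gap: 0.0545
grip_force: 0.0
```

Run:
```python
from h import *
im,d,P=snap('btn2'); z=P[...,2]; print(get_state()['finger_gap'])
near=np.hypot(P[...,0]-.482,P[...,1]-.30)<.06
m=near&(z>.069)&(z<.09); rect(P,m,'head'); p=P[m]; print(np.nanpercentile(p[:,2],[5,50,95]))
```

```text
btn2 7.6 [0.4816 0.3291 0.2294] [-0.     1.    -0.001]
0.061782667444280986
head 1798 [482.5 301.2] [40.6 40.1] 65.79 z 0.073
[0.07014252 0.07297804 0.07442465]
```

Latched, top at 74.4 mm. Now to the heat sink.

{"fn": "arm_command", "kwargs": {
  "moves": [0.5,-55,7,0,0,0,0,0.5,-55,7,0,0,0,0,0.5,-55,7,0,0,0,0,0.5,-55,7,0,0,0,0,0.5,-55.6,8,0,0,0,0,0.5,0,0,0,0,0,0.171,0.5,0,0,0,0,0,0.171,0.5,0,0,0,0,0,0.172]
}}

```text
clock: 8.65
tcp_pos: [0.5167, 0.0528, 0.2282]
orientation: [-0.001, 0.865, 0.501, -0.002]
wrist_force: [-0.6, 0.2, -0.1]
finger_gap: 0.0642
grip_force: 0.0
```

{"fn": "arm_command", "kwargs": {
  "moves": [0.5,0,0,0,0,0,0.172,0.5,0,0,50,0,0,0,0.5,0,0,50,0,0,0,0.5,0,0,20,0,0,0,0.5,0,0,0,0,0,0,0.5,0,0,0,0,0,0]
}}

```text
clock: 9.4
tcp_pos: [0.518, 0.0534, 0.1104]
orientation: [-0.0, 0.904, 0.428, -0.0]
wrist_force: [0.4, 0.4, 0.1]
finger_gap: 0.0641
grip_force: 0.0
```

Run:
```python
from h import *
im,d,P=snap('sink2'); z=P[...,2]; s=get_state(); M=q2R(s['orientation'])
near=np.hypot(P[...,0]-.518,P[...,1]-.053)<.04
r=rect(P,near&(z>.003),'all')
yaw=np.degrees(np.arctan2(M[1,0],M[0,0])); print('yaw',yaw,s['finger_gap'],s['joint_pos'])
print('tool shift mm',(M.T@(np.array([.5174,.0535,0])-s['tcp_pos']))*1000)
```

```text
sink2 9.4 [0.518  0.0534 0.1104] [ 0.634  0.774 -0.   ]
all 35375 [518.3  53.6] [44.  78.8] 50.46 z 0.1869
yaw 50.68062322904518 0.06367648882987564 [-5.12741741e-02  2.78642034e-01 -3.06875754e-01  9.84130070e-01
 -9.95338623e-05  2.20577498e+00]
tool shift mm [ -0.77067436  -1.02622034 111.03635811]
```

{"fn": "arm_command", "kwargs": {
  "moves": [0.5,0,0,40,0,0,0,0.5,0,0,40,0,0,0,0.5,0,0,20,0,0,0,0.5,0,0,8,0,0,0,0.5,0,0,0,0,0,0,0.5,0,0,0,0,0,0]
}}

```text
clock: 10.2
tcp_pos: [0.5193, 0.0536, 0.0036]
orientation: [0.001, 0.904, 0.428, 0.001]
wrist_force: [0.2, -0.1, 1.3]
finger_gap: 0.0643
grip_force: 0.0
```

{"fn": "arm_command", "kwargs": {
  "moves": [-1,0,0,0,0,0,0,-1,0,0,0,0,0,0,-1,0,0,0,0,0,0,-1,0,0,0,0,0,0,-1,0,0,0,0,0,0],
  "newtons": 30
}}

```text
clock: 10.82
tcp_pos: [0.5189, 0.0536, 0.0033]
orientation: [0.0, 0.904, 0.428, 0.001]
wrist_force: [-1.0, -0.2, 6.2]
finger_gap: 0.0393
grip_force: 30.8
```

{"fn": "arm_command", "kwargs": {
  "moves": [-1,0,0,-5,0,0,0,-1,0,0,-15,0,0,0,-1,0,0,-40,0,0,0,-1,0,0,-40,0,0,0,-1,0,0,-30,0,0,0,-1,0,0,0,0,0,0,-1,0,0,0,0,0,0]
}}

```text
clock: 11.7
tcp_pos: [0.5176, 0.0537, 0.1321]
orientation: [-0.0, 0.904, 0.428, -0.0]
wrist_force: [0.1, -0.3, -1.0]
finger_gap: 0.0395
grip_force: 30.5
```

Run:
```python
from h import *
im,d,P=snap('held'); s=get_state(); M=q2R(s['orientation'])
Q=(P-s['tcp_pos'])@M*1000
m=(np.abs(Q[...,1])<17)&(np.abs(Q[...,0])<40)&(Q[...,2]>-40)&(Q[...,2]<30); q=Q[m]
print(len(q),'x',np.percentile(q[:,0],[0,1,5,50,95,99,100]).round(1),'z',np.percentile(q[:,2],[0,1,5,50,95,99,100]).round(1))
t=q[(q[:,2]<np.percentile(q[:,2],5)+4)];r=cv2.minAreaRect(t[:,:2].astype(np.float32));print(r)
print(s['finger_gap'],s['grip_force'],s['wrist_force'])
```

```text
held 11.7 [0.5176 0.0537 0.1321] [ 0.633  0.774 -0.   ]
12713 x [-22.5 -21.3 -20.2   5.6  20.6  21.9  22.4] z [-23.  -22.1 -21.6 -19.4  -1.9   0.5   2.7]
((-0.7051868438720703, -0.003498077392578125), (33.988040924072266, 43.59008026123047), 89.99635314941406)
0.039233084570204066 30.50459749996662 [0.01652969 0.18055581 0.12753579]
```

View pics/held.png

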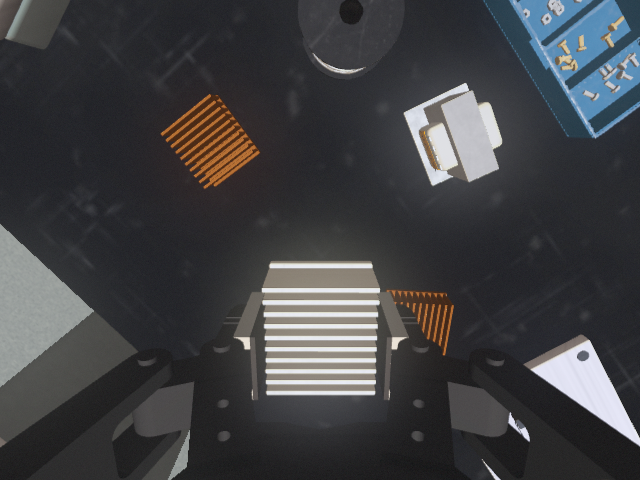

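The heat sink hangs level at (320,330), centred within the pads. I'll carry it to the stage.

{"fn": "arm_command", "kwargs": {
  "moves": [-1,0,0,0,0,0,-0.144,-1,0,0,0,0,0,-0.144,-1,0,0,0,0,0,-0.144,-1,0,0,0,0,0,-0.143,-1,-35,9.4,0,0,0,0,-1,-35,9.4,0,0,0,0,-1,-35,9.4,0,0,0,0,-1,-35,9.4,0,0,0,0]
}}

```text
clock: 12.75
tcp_pos: [0.5389, -0.0904, 0.1307]
orientation: [-0.001, 0.745, 0.667, -0.001]
wrist_force: [0.7, -0.2, -1.3]
finger_gap: 0.0394
grip_force: 30.5
```

{"fn": "arm_command", "kwargs": {
  "moves": [-1,-35,9.4,0,0,0,0,-1,-35,9.4,0,0,0,0,-1,-36,9.7,0,0,0,0,-1,0,0,40,0,0,0,-1,0,0,30,0,0,0,-1,0,0,0,0,0,0,-1,0,0,0,0,0,0,-1,0,0,0,0,0,0]
}}

```text
clock: 13.75
tcp_pos: [0.5575, -0.1985, 0.0637]
orientation: [0.001, 0.745, 0.667, 0.0]
wrist_force: [0.3, -0.4, -0.8]
finger_gap: 0.0389
grip_force: 30.5
```

```bash
cat > chk.py <<'E'
from h import *
import sys
im,d,P=snap(sys.argv[1]); s=get_state(); M=q2R(s['orientation'])
Q=(P-s['tcp_pos'])@M*1000
m=(np.abs(Q[...,1])<17)&(np.abs(Q[...,0])<40)&(Q[...,2]>-40)&(Q[...,2]<6); q=Q[m]
print('sink x',np.percentile(q[:,0],[0,1,99,100]).round(1),'z',np.percentile(q[:,2],[1,50,99]).round(1))
z=P[...,2]; near=np.hypot(P[...,0]-.556,P[...,1]+.198)<.045
b=near&(z>.0155)&(z<.021)&(np.abs(Q[...,0])>25); 
n,l,st,c=cv2.connectedComponentsWithStats(b.astype(np.uint8))
for i in range(1,n):
    if st[i,4]>150: rect(P,l==i,'bar')
print('yaw',np.degrees(np.arctan2(M[1,0],M[0,0])),'shift to centre',(M.T@(np.array([.556,-.198,.0133])-s['tcp_pos'])*1000).round(1),s['grip_force'],s['finger_gap'])
E
python3 chk.py pre
```

```text
pre 13.75 [ 0.5575 -0.1985  0.0637] [ 0.11   0.994 -0.001]
sink x [-22.9 -21.5  21.7  22.3] z [-21.4 -18.6   1.1]
bar 1690 [ 559.8 -166.4] [10.3 39.9] 83.93 z 0.0185
yaw 83.6581743081731 shift to centre [ 0.4 -1.6 50.5] 30.49467623233795 0.03930298506897027
```

View pics/pre.png

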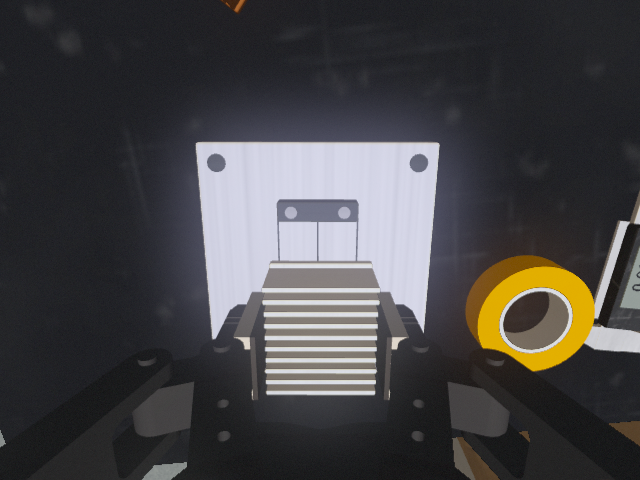

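The far bar is at (318,210) and the sink sits in line with it, at column 321; the engraved lines are at columns 278 and 357. The lines leave only about 0.5 mm on each side, so I'll correct and measure again lower down.

{"fn": "arm_command", "kwargs": {
  "moves": [-1,0.3,-1.3,15,0,0,0,-1,0,0,15,0,0,0,-1,0,0,7,0,0,0,-1,0,0,0,0,0,0,-1,0,0,0,0,0,0,-1,0,0,0,0,0,0]
}}

```text
clock: 14.55
tcp_pos: [0.5556, -0.1979, 0.0258]
orientation: [0.0, 0.745, 0.667, 0.0]
wrist_force: [0.1, 0.9, -0.6]
finger_gap: 0.0391
grip_force: 30.5
```

```bash
cat >> chk.py <<'E'
for i in range(1,n):
    if st[i,4]>150:
        q=Q[l==i]; print('bar tool', cv2.minAreaRect(q[:,:2].astype(np.float32)))
# sink fin tops, row-wise lateral extent
t=(np.abs(Q[...,0])<24)&(np.abs(Q[...,1])<24)&(Q[...,2]<-19)&(Q[...,2]>-26)&(im.min(2)>150)
for lo in range(-24,24,6):
    q=Q[t&(Q[...,0]>=lo)&(Q[...,0]<lo+6)]
    if len(q)>30: print(lo,np.percentile(q[:,1],[0,2,98,100]).round(1),q[:,1].min()/2+q[:,1].max()/2)
# engraved dark lines on plate
g=im.min(2); pl=(np.abs(z-.01)<.003)&(Q[...,0]>24)&(Q[...,0]<27)&(np.abs(Q[...,1])<26)
q=Q[pl]; gv=g[pl]; h=np.arange(-26,26.1,.5)
a=[gv[(q[:,1]>=x)&(q[:,1]<x+.5)].mean() if ((q[:,1]>=x)&(q[:,1]<x+.5)).any() else 999 for x in h]
print([(x+.25,int(v)) for x,v in zip(h,a) if v<np.median(a)-15])
E
python3 chk.py pre2
```

```text
pre2 14.55 [ 0.5556 -0.1979  0.0258] [ 0.111  0.994 -0.   ]
sink x [-23.  -21.5  21.9  36.5] z [-21.4 -18.6   2.4]
bar 2552 [ 559.8 -166.3] [10.4 40. ] 83.41 z 0.0184
yaw 83.6393121980585 shift to centre [-0.   0.4 12.5] 30.494326204061508 0.0393687004837768
bar tool ((31.874160766601562, 0.6358470916748047), (10.431148529052734, 40.00331497192383), 0.22676260769367218)
-24 [-19.7 -18.9  19.1  20. ] 0.12356524763349164
-18 [-19.7 -18.9  19.3  20.2] 0.2248862033159149
-12 [-19.2 -18.7  19.1  19.9] 0.310823714616415
-6 [-19.4 -18.7  19.2  19.8] 0.2245035942146405
0 [-19.4 -18.6  19.2  19.9] 0.21962882033829523
6 [-19.2 -18.4  19.   19.9] 0.34008214890954136
12 [-19.7 -18.9  19.2  20.2] 0.2343782950453175
18 [-19.6 -18.7  19.2  20. ] 0.20010803501450702
[(np.float64(-20.25), 159), (np.float64(-19.75), 117), (np.float64(-19.25), 186), (np.float64(0.25), 156), (np.float64(20.75), 132), (np.float64(21.25), 139)]
```

{"fn": "arm_command", "kwargs": {
  "moves": [-1,0,0.3,5,0,0,0,-1,0,0,4,0,0,0,-1,0,0,2,0,0,0,-1,0,0,1,0,0,0,-1,0,0,0,0,0,0,-1,0,0,0,0,0,0]
}}

```text
clock: 15.35
tcp_pos: [0.5556, -0.1978, 0.0134]
orientation: [0.0, 0.745, 0.667, 0.0]
wrist_force: [-0.2, 0.5, -0.2]
finger_gap: 0.0392
grip_force: 30.6
```

```bash
python3 chk.py pre3
```

```text
pre3 15.35 [ 0.5556 -0.1978  0.0134] [ 0.111  0.994 -0.   ]
sink x [-37.8 -35.8  39.2  40. ] z [-21.3 -17.    4.6]
bar 2975 [ 559.8 -166.3] [10.4 40. ] 83.9 z 0.0185
bar 574 [ 552.2 -233. ] [ 5.1 39.5] 84.74 z 0.0186
yaw 83.64138129683643 shift to centre [-0.2  0.5  0.1] 30.573128387331963 0.03927276674339497
bar tool ((31.74158477783203, 0.778472900390625), (39.954803466796875, 10.404377937316895), 89.74022674560547)
bar tool ((-35.39775466918945, 0.6089916229248047), (39.516990661621094, 5.1121954917907715), 88.9013442993164)
-24 [-19.6 -18.9  19.2  20. ] 0.1541756255972242
-18 [-19.8 -18.8  19.4  20.2] 0.16595856067380588
-12 [-19.6 -18.8  19.1  19.9] 0.15775210949423624
-6 [-19.4 -18.6  19.2  19.9] 0.2663634035474107
0 [-19.4 -18.5  19.2  19.9] 0.2629133807441555
6 [-19.2 -18.5  19.   19.9] 0.3641096684771341
12 [-19.6 -18.9  19.5  20.2] 0.2886187278279042
18 [-19.5 -18.9  19.3  20.1] 0.26130903585644205
[(np.float64(-25.75), 210), (np.float64(-25.25), 211), (np.float64(-24.75), 210), (np.float64(-24.25), 210), (np.float64(-23.75), 209), (np.float64(-23.25), 210), (np.float64(-22.75), 209), (np.float64(-22.25), 209), (np.float64(-21.75), 209), (np.float64(-21.25), 210), (np.float64(-20.75), 209), (np.float64(-20.25), 188), (np.float64(1.75), 205), (np.float64(5.25), 201), (np.float64(9.25), 205), (np.float64(21.75), 173), (np.float64(22.25), 202), (np.float64(22.75), 211), (np.float64(23.25), 211), (np.float64(23.75), 212), (np.float64(24.25), 213), (np.float64(24.75), 212), (np.float64(25.25), 212), (np.float64(25.75), 212)]
```

{"fn": "arm_command", "kwargs": {
  "moves": [-1,0,0.5,0,0,0,0,-1,0,0,0.5,0,0,0,-1,0,0,0.5,0,0,0,-1,0,0,0,0,0,0]
}}

```text
clock: 15.9
tcp_pos: [0.556, -0.1979, 0.0133]
orientation: [0.0, 0.745, 0.667, -0.0]
wrist_force: [-4.6, 1.6, 9.4]
finger_gap: 0.0395
grip_force: 31.4
```

```bash
python3 chk.py pre4 | egrep -v '^-?[0-9]+ \['
```

```text
pre4 15.9 [ 0.556  -0.1979  0.0133] [ 0.111  0.994 -0.   ]
sink x [-37.5 -35.8  39.3  40. ] z [-21.4 -17.1   4.5]
bar 2973 [ 559.8 -166.4] [10.5 39.9] 84.11 z 0.0185
bar 572 [ 552.3 -232.9] [ 4.7 39.5] 83.34 z 0.0185
yaw 83.63895194701387 shift to centre [-0.1  0.   0. ] 31.443083435297012 0.03933796456926097
bar tool ((31.73094940185547, 0.30461883544921875), (39.91891860961914, 10.53596305847168), 89.5297622680664)
bar tool ((-35.1801872253418, 0.1981945037841797), (4.719766616821289, 39.53269958496094), 0.2949020564556122)
[(np.float64(-25.75), 210), (np.float64(-25.25), 210), (np.float64(-24.75), 209), (np.float64(-24.25), 209), (np.float64(-23.75), 210), (np.float64(-23.25), 210), (np.float64(-22.75), 209), (np.float64(-22.25), 209), (np.float64(-21.75), 210), (np.float64(-21.25), 209), (np.float64(-20.75), 181), (np.float64(-20.25), 115), (np.float64(8.75), 205), (np.float64(15.25), 203), (np.float64(19.25), 205), (np.float64(21.25), 182), (np.float64(21.75), 205), (np.float64(22.25), 210), (np.float64(22.75), 211), (np.float64(23.25), 212), (np.float64(23.75), 213), (np.float64(24.25), 213), (np.float64(24.75), 212), (np.float64(25.25), 211), (np.float64(25.75), 210)]
```

Centred and in contact. Release.

{"fn": "arm_command", "kwargs": {
  "moves": [-1,0,0,-0.5,0,0,0,-0.5,0,0,0,0,0,0,0.2,0,0,0,0,0,0,0.4,0,0,0,0,0,0,0.4,0,0,0,0,0,0,0.4,0,0,0,0,0,0]
}}

```text
clock: 16.7
tcp_pos: [0.556, -0.1978, 0.0126]
orientation: [-0.0, 0.745, 0.667, -0.0]
wrist_force: [0.3, -0.4, -0.4]
finger_gap: 0.0596
grip_force: 0.0
```

{"fn": "arm_command", "kwargs": {
  "moves": [0.4,0,0,-10,0,0,0,0.4,0,0,-30,0,0,0,0.4,0,0,-50,0,0,0,0.4,30,0,-60,0,0,0,0.4,0,0,-60,0,0,0,0.4,0,0,0,0,0,0,0.4,0,0,0,0,0,0]
}}

```text
clock: 17.58
tcp_pos: [0.5591, -0.17, 0.2192]
orientation: [0.001, 0.745, 0.667, 0.0]
wrist_force: [-0.3, -0.3, -0.3]
finger_gap: 0.0599
grip_force: 0.0
```

Run:
```python
from h import *
im,d,P=snap('placed'); z=P[...,2]; c=np.array([.556,-.198])
a=np.radians(83.63); Y=np.array([np.cos(a),np.sin(a)]); X=np.array([Y[1],-Y[0]])
u=(P[...,:2]-c)*1000; L=np.stack([u@X,u@Y],-1)
def lr(m,n): print(n,cv2.minAreaRect(L[m].astype(np.float32)),np.median(z[m]))
near=np.abs(L).max(-1)<40
lr(near&(z>.028)&(np.abs(L[...,1])<26),'tops'); lr((near)&(z>.0215)&(np.abs(L[...,1])<26),'upper')
for s in (1,-1): lr(near&(z>.016)&(z<.0205)&(L[...,1]*s>26.5),'bar')
pl=(z>.006)&(z<.0145)&(im.min(2)>120)&(np.abs(L).max(-1)<70); lr(pl,'plate')
v,w=np.where(near); cv2.imwrite('pics/placedc.png',cv2.resize(im[v.min()-30:v.max()+30,w.min()-30:w.max()+30],None,fx=3,fy=3,interpolation=cv2.INTER_CUBIC)[:600,:800])
```

```text
placed 17.575 [ 0.5591 -0.17    0.2192] [ 0.111  0.994 -0.   ]
tops ((0.3156452178955078, 1.9384098052978516), (60.66205978393555, 48.10625457763672), 0.006724692415446043) 0.03381354966496947
upper ((0.3156452178955078, 1.9384098052978516), (60.66205978393555, 48.10625457763672), 0.006724692415446043) 0.03341464491030827
bar ((-0.24166107177734375, 32.2725715637207), (39.403892517089844, 9.49312686920166), 0.13669627904891968) 0.018441643955759868
bar ((-0.24396324157714844, -32.33002471923828), (39.564453125, 8.965339660644531), 0.18821051716804504) 0.018507820918425122
plate ((0.013713836669921875, -0.21160125732421875), (130.21728515625, 120.18556213378906), 89.97944641113281) 0.009413465561528722
```

View pics/placedc.png

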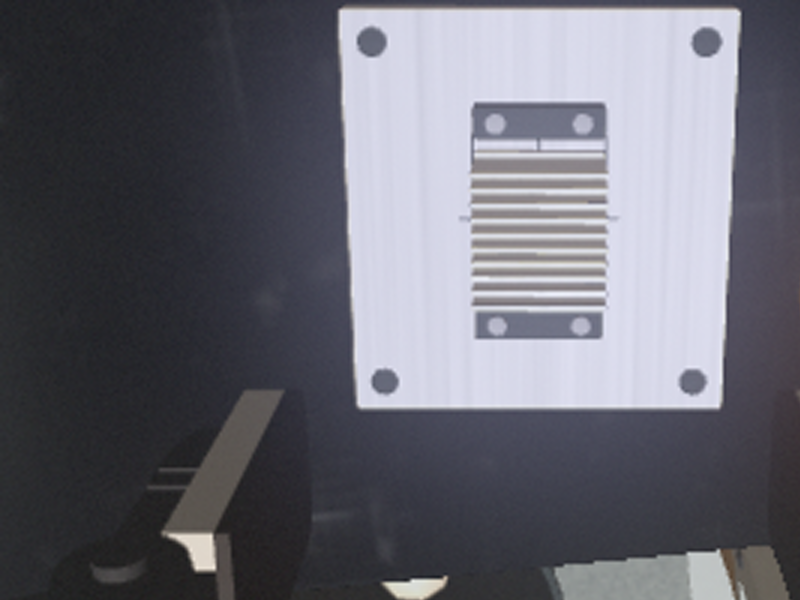

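The sink stands between the bars, inside the lines and clear of the gripper. Now back to the button, with the fingers open to about 60 mm.

{"fn": "arm_command", "kwargs": {
  "moves": [0.4,51,-14.2,0,0,0,0,0.4,51,-14.2,0,0,0,0,0.4,51,-14.2,0,0,0,0,0.4,51,-14.2,0,0,0,0,0.4,51,-14.2,0,0,0,0,0.4,51,-14.2,0,0,0,0,0.4,51,-14.2,0,0,0,0,0.4,51,-14.2,0,0,0,0]
}}

```text
clock: 18.62
tcp_pos: [0.4899, 0.2491, 0.2166]
orientation: [-0.001, 0.745, 0.667, -0.002]
wrist_force: [1.5, -0.1, 0.1]
finger_gap: 0.06
grip_force: 0.0
```

{"fn": "arm_command", "kwargs": {
  "moves": [0.4,52,-14.6,0,0,0,0,0.4,0,0,0,0,0,-0.153,0.4,0,0,0,0,0,-0.153,0.4,0,0,0,0,0,-0.153,0.4,0,0,50,0,0,0,0.4,0,0,40,0,0,0,0.4,0,0,0,0,0,0,0.4,0,0,0,0,0,0]
}}

```text
clock: 19.62
tcp_pos: [0.4828, 0.3013, 0.129]
orientation: [-0.0, 0.574, 0.819, -0.0]
wrist_force: [0.0, 0.7, 1.0]
finger_gap: 0.06
grip_force: 0.0
```

Run:
```python
from h import *
P=np.load('placed.npz')['P']; z=P[...,2]; c=np.array([.556,-.198]);a=np.radians(83.63); Y=np.array([np.cos(a),np.sin(a)]); X=np.array([Y[1],-Y[0]])
u=(P[...,:2]-c)*1000; L=np.stack([u@X,u@Y],-1)
m=(np.abs(L[...,0])<23)&(np.abs(L[...,1])<26)&(z>.028); print(cv2.minAreaRect(L[m].astype(np.float32)),np.median(z[m]))
s=get_state(); M=q2R(s['orientation']); im,d,P=snap('btn3'); z=P[...,2]
m=(np.hypot(P[...,0]-.483,P[...,1]-.301)<.026)&(z>.069)&(z<.08); rect(P,m,'head'); print(np.nanpercentile(z[m],[5,50,95]))
print((M.T@(np.array([.4828,.3013,0])-s['tcp_pos'])*1000).round(1), s['joint_pos'])
```

```text
((0.07255935668945312, -0.7192668914794922), (42.84009552001953, 39.968624114990234), 89.81352233886719) 0.03295726260773835
btn3 19.625 [0.4828 0.3013 0.129 ] [-0.341  0.94  -0.   ]
head 3981 [482.6 300.9] [40.6 40.8] 13.41 z 0.073
[0.07012406 0.07300839 0.07434815]
[0.00e+00 1.00e-01 1.29e+02] [ 4.16929051e-01  3.51782433e-01 -1.55209123e-01  1.06433643e+00
 -9.55725456e-05  1.63990306e+00]
```

The sink is 0.1 / 0.7 mm off centre. The button is still latched and I'm centred above it. Descend, grip the rim.

{"fn": "arm_command", "kwargs": {
  "moves": [0.4,0,0,40,0,0,0,0.4,0,0,20,0,0,0,0.4,0,0,11,0,0,0,0.4,0,0,0,0,0,0,-1,0,0,0,0,0,0,-1,0,0,0,0,0,0,-1,0,0,0,0,0,0,-1,0,0,0,0,0,0],
  "newtons": 35
}}

```text
clock: 20.68
tcp_pos: [0.4821, 0.3012, 0.0594]
orientation: [-0.0, 0.574, 0.819, -0.0]
wrist_force: [-4.5, -1.8, 6.7]
finger_gap: 0.0378
grip_force: 34.6
```

{"fn": "arm_command", "kwargs": {
  "moves": [-1,0,0,0,0,0,0.15,-1,0,0,0,0,0,0.15,-1,0,0,0,0,0,0.15,-1,0,0,0,0,0,0.15,-1,0,0,0,0,0,0.15,-1,0,0,0,0,0,0.13,-1,0,0,0,0,0,0,-1,0,0,0,0,0,0]
}}

```text
clock: 21.68
tcp_pos: [0.4833, 0.3012, 0.0594]
orientation: [0.001, 0.868, 0.497, 0.001]
wrist_force: [-1.6, -4.2, 6.6]
finger_gap: 0.0377
grip_force: 34.6
```

{"fn": "arm_command", "kwargs": {
  "moves": [-1,0,0,-4,0,0,0,-1,0,0,-4,0,0,0,-1,0,0,0,0,0,0,0.4,0,0,0,0,0,0,0.4,0,0,0,0,0,0,0.4,0,0,0,0,0,0]
}}

```text
clock: 22.42
tcp_pos: [0.4824, 0.3015, 0.0655]
orientation: [-0.0, 0.868, 0.496, -0.0]
wrist_force: [-0.1, -0.1, 0.2]
finger_gap: 0.0597
grip_force: 0.0
```

{"fn": "arm_command", "kwargs": {
  "moves": [0.4,0,0,-10,0,0,0,0.4,0,0,-30,0,0,0,0.4,0,0,-50,0,0,0,0.4,0,0,-50,0,0,0,0.4,0,0,0,0,0,0,0.4,0,0,0,0,0,0,0.4,0,0,0,0,0,0]
}}

```text
clock: 23.3
tcp_pos: [0.4818, 0.301, 0.2043]
orientation: [-0.0, 0.868, 0.496, -0.001]
wrist_force: [-0.3, -0.1, 0.0]
finger_gap: 0.0597
grip_force: 0.0
```

Run:
```python
from h import *
im,d,P=snap('btn4'); z=P[...,2]
m=(np.hypot(P[...,0]-.483,P[...,1]-.301)<.026)&(z>.069)&(z<.1); rect(P,m,'head'); print(np.nanpercentile(z[m],[5,50,95]))
```

```text
btn4 23.3 [0.4818 0.301  0.2043] [ 0.507  0.862 -0.002]
head 2536 [482.7 301.2] [41.1 40.8] 55.38 z 0.081
[0.0769417  0.08101978 0.08256604]
```

The button is up (82.6 mm). I'll let the head turn back and check everything once more.

{"fn": "arm_command", "kwargs": {
  "moves": [0.4,-30,0,-20,0,0,0,0.4,0,0,0,0,0,0,0.4,0,0,0,0,0,0,0.4,0,0,0,0,0,0,0.4,0,0,0,0,0,0,0.4,0,0,0,0,0,0,0.4,0,0,0,0,0,0,0.4,0,0,0,0,0,0]
}}

```text
clock: 24.35
tcp_pos: [0.4674, 0.2755, 0.2257]
orientation: [0.0, 0.868, 0.496, -0.0]
wrist_force: [0.4, 0.1, 0.9]
finger_gap: 0.0599
grip_force: 0.0
```

{"fn": "arm_command", "kwargs": {
  "moves": [0.4,0,0,0,0,0,0,0.4,0,0,0,0,0,0,0.4,0,0,0,0,0,0,0.4,0,0,0,0,0,0,0.4,0,0,0,0,0,0,0.4,0,0,0,0,0,0,0.4,0,0,0,0,0,0,0.4,0,0,0,0,0,0]
}}

```text
clock: 25.35
tcp_pos: [0.4674, 0.2755, 0.2257]
orientation: [0.0, 0.868, 0.496, -0.0]
wrist_force: [-0.1, 0.3, -0.7]
finger_gap: 0.06
grip_force: 0.0
```

Run:
```python
from h import *
im,d,P=snap('btn5'); z=P[...,2]
m=(np.hypot(P[...,0]-.483,P[...,1]-.301)<.026)&(z>.069)&(z<.1); rect(P,m,'head'); print(np.nanpercentile(z[m],[5,50,95]))
def ortho(im,P):
    m=(np.hypot(P[...,0]-.483,P[...,1]-.3015)<.016)&(P[...,2]>.07); o=np.zeros((80,80),np.uint8); q=P[m]
    for (x,y,_),g in zip(q,im[m].min(1)):
        i,j=int((x-.463)*2000),int((y-.2815)*2000); o[i-1:i+2,j-1:j+2]=np.maximum(o[i-1:i+2,j-1:j+2],g)
    return o
a=ortho(cv2.imread('pics/btn.png'),np.load('btn.npz')['P']); b=ortho(im,P)
cv2.imwrite('pics/heads.png',cv2.resize(np.hstack([a,b]),None,fx=4,fy=4))
t,dt=read_camera('top'); T=cloud('top',dt); T0=cloud('top',np.load('top0.npy'))
for n in ['transformer','solder_spool','tape_roll','heat_sink']: 
    for r in recognise('top',n)[:3]: c,w=map(int,r['point']); print(n,round(r['confidence'],2),c,w,T[w,c].round(3))
cv2.imwrite('pics/topend.png',cv2.resize(t[170:350,160:480],None,fx=2.5,fy=2.5,interpolation=cv2.INTER_CUBIC))
```

```text
btn5 25.35 [0.4674 0.2755 0.2257] [ 0.507  0.862 -0.   ]
head 2323 [482.8 301. ] [41.  40.8] 71.86 z 0.0811
[0.07799541 0.0810655  0.0826108 ]
transformer 0.77 323 224 [0.619 0.054 0.044]
solder_spool 0.84 284 229 [0.607 0.139 0.047]
tape_roll 0.74 452 200 [ 0.682 -0.236  0.004]
heat_sink 0.85 279 279 [0.5   0.15  0.021]
heat_sink 0.77 435 254 [ 0.555 -0.19   0.034]
```

View pics/heads.png

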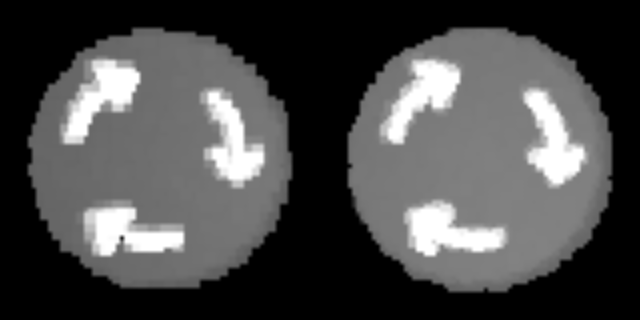

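View pics/topend.png

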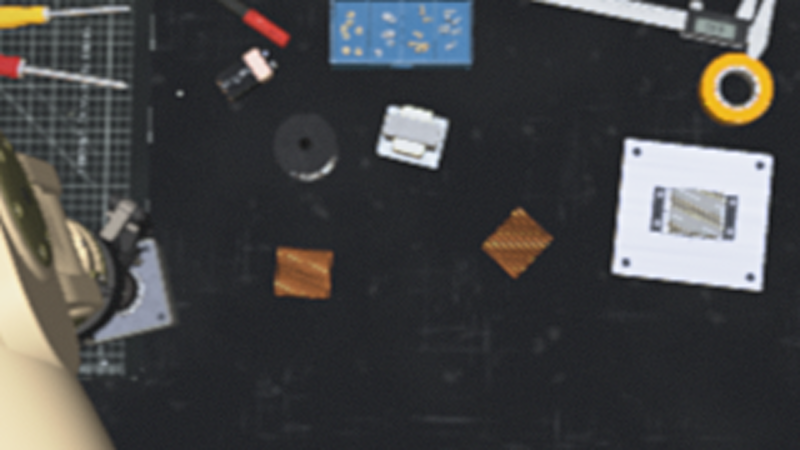

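The turn arrows match their first picture, so the head has turned back. The sink is on the stage at (696,213), and the transformer, spool and tape are where they were. Handing in.

```bash
python3 -c "
from workcell import *
print(hand_in())"
```

```text
the job is handed in; nothing more can be done
None
```

The job is handed in at about 25 s of the 64 s: the button was latched, the silver heat sink was released on the stage within about 1 mm of centre, then the button was twisted free and is fully up, with the transformer, spool and tape roll where they were.

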